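# Lock the swivel hook over the drip tray and hang the stained slide rack to drain

## Task

Hang the slide rack up to drain over the blue drip tray. To do so, pull the red locking knob of the draining stand up until it clicks, swing the empty hook round from its parked position over the drip tray, feel for the lock slot there and push the knob fully home again so that the arm is locked. Then lower the rack gently on to the hook by the peak of its wire handle and leave it hanging level and still, without tipping it on the way or shifting the other things on the bench.

Things in the scene. Friction and masses are not known exactly. Their poses are not given: they have to be found in the camera images.
- stand: Draining stand, fixed to the bench: grey base flange 94 mm across, 10 mm high; steel column 22 mm across; at its top a notched index ring 106 mm across, top face at 160 mm, with a white hub on it that carries the hook. Origin: on the column's axis at bench height; z up; x points the way the parked hook faces. Nothing on the stand stands higher than the red knob.
- swivel (a joint): Turn of the hub and hook about the column axis, rad: 0 = parked (hook along the stand's +x), positive anticlockwise from above, range -1.9 to 1.9; stays where left (friction 0.1 N m); locked, with some 0.03 of play, while the knob is home. Besides the parked slot there is one near +1.57 and one near -1.57: the ring was clamped by eye, so both lie off by the same unknown amount, up to 0.15 rad.
- lock (a joint): Lift of the red knob, m: 0 = fully home (pin in a slot, arm locked), 0.013 = upper stop (pin 4 mm clear of the ring). A click at half travel takes about 11 N either way; beyond it the knob stays out (0.012 to 0.013) or home. Away from a slot the pin lands on the ring and the knob stops hard at 0.009: find the slot by feel. The pin enters when within about 0.03 rad of a slot's middle.
- knob (a point): Centre of the red locking knob: a vertical round knob 28 mm across, 22 mm high, on a dark barrel 20 mm across. It stands on the hub 45 mm from the column axis, opposite to the hook, and turns with the hub (it does not spin itself); the hub may be swung by it. Its centre is 209 mm high when home, and it pulls straight up. Hub top: 178 mm high, barrel top 196 mm.
- hook (a point): Bottom of the hook's saddle (top surface), where the rack's wire must lie: 104.5 mm from the column axis, 162 mm high. The hook is an 8 mm steel bar: level from the hub (centreline 170 mm high), a 12 mm dip into the saddle (flat for 15 mm), then up to a tip 130 mm from the axis and 184 mm high. x of this frame points outward along the hook.
- rack: Steel staining rack with 12 glass slides, about 0.3 kg, loose: basket 96 mm (x) by 80 mm (y) by 40 mm high; origin at the centre of its underside. A stiff 5 mm wire handle in the rack's x-z plane rises from the two ends to level shoulders 95 mm high, with a peak 28 mm wide in the middle. Take it by a shoulder's orange sleeve. Same both ways round.
- grip_a (a point): Centre of one orange grip sleeve on the rack's handle, 28 mm (x) by 12 mm (y) by 14 mm high, at x = +30, y = 0, z = 95 mm in the rack's frame; same axes as the rack.
- grip_b (a point): Centre of the other orange grip sleeve, alike, at x = -30, y = 0, z = 95 mm in the rack's frame; same axes as the rack.
- crest (a point): Underside of the handle's peak, at x = 0, y = 0, z = 109.5 mm in the rack's frame: it must come to lie on hook, with the hook bar passing through the handle along the rack's y. Below it the opening is clear down to the basket (z = 40 mm). Hung there, the rack's underside is about 52 mm above the bench.
- drip: Blue open drip tray, 112 mm square and 16 mm high, fixed beside the stand, its centre about 106 mm from the column axis, on the stand's +y or -y side. Origin: centre of its underside.
- warmer: Grey slide-warming plate with a dark top, 112 mm square and 26 mm high, fixed on the other side of the stand. Not the place for the wet rack. Origin: centre of its underside.
- counter: Blue cell counter with white keys, 130 by 110 by 43 mm, loose. Origin: centre of its underside.
- keypad: Black keypad, 88 by 110 by 21 mm, loose. Origin: centre of its underside.
- jar: Amber jar with a white cap, 60 mm across and 85 mm high, loose. Origin: centre of its underside.
- slidebox: Green slide box, 100 by 85 by 36 mm, loose. Origin: centre of its underside.
There are look-alikes about, which are no part of the job. Several things look just like the stand: the one meant starts farthest from the robot's base. Several things have the shape of the drip; the one meant has the colours described above.

How it is judged:
By the outcome, as a careful person would: the job done as asked, in the order asked, and still so for the second after the job is handed in, with the robot touching nothing.
It also fails if it takes over 72 s, if anything falls off the work surface, if the arm or the gripper's body presses on something with over 40 N, if the wrist force passes 120 N, or if a joint passes its speed limit or range.

## Robot

A 6-joint arm with a two-finger parallel gripper is mounted at the origin on the work surface. World frame = base frame: x ahead of the robot, y to its left, z up, the work surface at z = 0. Lengths are in mm, angles in rad, forces in N, time in s.
With the tool pointing down it reaches from about 275 to 850 mm from the base axis. Payload 5.2 kg.
Tool frame: the origin (TCP) lies between the finger pads; the fingertips stand tcp_to_tips ahead of it and the grasp point (between the pads) is the TCP (tcp_to_tips is the distance from the TCP to the fingertips, in mm); y points along the fingers, z is the direction in which the jaws open and shut, and the axes are right-handed (so a half turn about y gives the same grasp; the last joint's range is limited). The gripper opens to 85 mm and grips with 20 to 120 N. Pads are 22 mm wide; open, the fingers measure 114 mm over their backs; the gripper's body (76 mm by 85 mm) begins 54 mm behind the grasp point. The pads swing forward as they close: fully open they stand 13 mm farther back than shut.
Start: joints at [1.076, 0.259, 1.535, -0, 1.348, -0.203], TCP at [158.2, 526.762, 250.31] pointing down, gripper open.
Joint ranges: [-3.14, 3.14], [-0.91, 2.08], [0.19, 2.58], [-1.22, 4.36], [0.22, 2.71], [-3.12, 3.12]. Speed limits (rad/s): [2.57, 2.57, 3.14, 3.14, 3.14, 3.14].

## Interface

Orientations are given as a unit quaternion [w, x, y, z].
In Python, from plant import * gives the robot as it stands. The module is installed in compiled form; this text tells all that it offers.
- The arm moves only by the tool servo_tool, never from a script. Its argument "increments" is a list of rows, each a list of 3 entries, a list of its own where there are three numbers: the opening, from 0 (shut) to 1 (fully open), then the shift along the tool's x, y, z each as a share of 0.3 m, from -1 to 1, then the turn, a rotation vector about the tool's x, y, z each as a share of 30 degrees, from -1 to 1. In form: [[grip, [dx, dy, dz], [rx, ry, rz]], ...]. A call has exactly 8 rows; each row is the pose to reach, as a shift and turn from the pose commanded when the call began, along the tool's axes at that moment; what a row does not reach only later rows make up. A row lasts 1/12 s, in which the tool goes at most 41.7 mm and 7.16 degrees, less where a joint would pass 70% of its speed; a pose out of reach is approached as far as the arm can. A call with a number of a shift or a turn outside -1 to 1 is refused whole. A call with a gripper value outside its range is refused whole. The fingers move at their own pace and stop on an object; "grip_force" is the grip in N (left out, the last holds). Time passes only in rows, so rows that repeat a pose let the fingers close, or fill a call up. It gives the time, the measured TCP pose, the force and the opening at its end, in the units of the state.
- observe(): the state, without advancing time (a new reading comes with each control period).
- camera(name): name is "side" or "top" or "wrist"; returns the picture (384x512x3 uint8, red, green, blue); there is no depth.
- get_calibration(name): a dict with "fovy" (degrees; the focal length in pixels is half the picture's height over the tangent of half this angle, whatever the lens; pixels are square), "cx", "cy" (the principal point, pixels), "k1" (the pictures are not rectified: a ray, as slopes to the right and down, at radius r is drawn at 1 + k1 r^2 times it, then the intrinsics apply), "world_from_camera" (4x4, takes a point from camera to world coordinates). Camera axes: x right, y down, z forward; pixel columns grow to the right and rows downward; lengths in mm; the calibration is good to about 2 mm. A picture is of the moment at which its call begins: read the wrist's pose just before it. get_calibration takes no time and is no camera call; for the wrist camera it gives the pose at the moment of the call.
- sign_off(): hands the job in, once; it reports no verdict.
The state is a dict: "time_s": time; "joint_positions": joint angles; "qvel": joint speeds; "effort": joint torques, N m; "eef_pos": TCP position; "tool_rot": TCP orientation; "force": force on the tool from outside, world axes, zero at the start; "ft_torque": the same for the moment, N m; "gripper_width": finger opening in mm.
Only numpy, scipy, OpenCV 4.12 (cv2) and the standard library are available. Lean on these libraries where they do the work, as an engineer would, in place of code of your own. Each camera call takes 0.05 s, during which the arm holds its last target. There are 200 camera calls.

## Working session

There is one attempt and no reset: what is moved stays moved. The work goes in short steps, Python scripts to look and compute and a tool call to move; the robot and the scene stay as the last step left them, time stands still between calls to the robot, and variables do not carry over. Pictures are saved under pics/ and viewed, about 8 in all and at most 12, crops included, and the job is handed in when it is done.

Besides the shell and the picture viewer there is one more tool, called as name([rows], argument=value, ...), one row to a line, values as JSON. servo_tool: Moves the arm, as the interface text tells. Shift numbers are shares of 0.3 m and turn numbers shares of 30 degrees, none past 1 either way. Its arguments: {"type":"object","properties":{"increments":{"type":"array"},"grip_force":{"type":"number"}},"required":["increments"]}

```bash
mkdir -p pics; ls; cat > h.py <<'E'
from plant import *
import numpy as np, cv2
from scipy.spatial.transform import Rotation as R
def snap(n,f):
    c=get_calibration(n); im=camera(n); cv2.imwrite(f'pics/{f}.png',im[:,:,::-1]); 
    np.save(f'pics/{f}.npy',c,allow_pickle=True); return im,c
def ld(f): return np.load(f'pics/{f}.npy',allow_pickle=True).item()
def foc(c): return 192/np.tan(np.radians(c['fovy'])/2)
def ray(c,u,v):
    f=foc(c); K=np.array([[f,0,c['cx']],[0,f,c['cy']],[0,0,1]])
    p=cv2.undistortPoints(np.array([[[u,v]]],float),K,np.array([c['k1'],0,0,0,0.]))[0,0]
    T=np.array(c['world_from_camera']); return T[:3,3],T[:3,:3]@np.array([p[0],p[1],1])
def atz(c,u,v,z):
    o,d=ray(c,u,v); return o+d*(z-o[2])/d[2]
def proj(c,P):
    T=np.array(c['world_from_camera']); q=T[:3,:3].T@(np.array(P,float)-T[:3,3]); x=q[:2]/q[2]
    return x*(1+c['k1']*(x@x))*foc(c)+[c['cx'],c['cy']]
E
python3 - <<'E'
from h import *
s=observe(); print(s)
for n in ('top','side'):
    im,c=snap(n,n+'0'); print(n,c)
a=cv2.imread('pics/top0.png')
cv2.imwrite('pics/top0b.png',cv2.resize(a,(800,600),interpolation=cv2.INTER_CUBIC))
a=cv2.imread('pics/side0.png')
cv2.imwrite('pics/side0b.png',cv2.resize(a,(800,600),interpolation=cv2.INTER_CUBIC))
E
```

```text
pics
{'time_s': 0.0, 'joint_positions': array([ 1.07621949e+00,  2.59355392e-01,  1.53609907e+00, -4.88178102e-06,
        1.34799394e+00, -2.02802661e-01]), 'qvel': array([ 1.44458786e-04,  2.88546479e-04, -1.06299321e-03,  5.29029735e-05,
        3.91829609e-04, -1.04737106e-03]), 'effort': array([-2.34212137e-03, -4.46027899e+01, -2.90565437e+01, -5.12916922e-04,
        1.18569538e-02,  1.43308665e-05]), 'eef_pos': array([157.94742694, 526.31216828, 249.46157481]), 'tool_rot': array([-0.69897798,  0.70021238, -0.10301439,  0.10256921]), 'force': array([-0.50547611, -0.37254769, -0.32586594]), 'ft_torque': array([-0.05473806,  0.05244138,  0.02955348]), 'gripper_width': 85.20885487584945}
top {'fovy': 42.41898265312358, 'cx': 247.34176938350288, 'cy': 189.95125992056313, 'k1': -0.11346964256267923, 'world_from_camera': array([[-3.70114721e-02, -9.78972065e-01,  2.00608690e-01,
         2.14726265e+02],
       [-9.99302139e-01,  3.72697049e-02, -2.49063625e-03,
         6.53769751e+00],
       [-5.03836337e-03, -2.00560875e-01, -9.79668286e-01,
         1.55200202e+03],
       [ 0.00000000e+00,  0.00000000e+00,  0.00000000e+00,
         1.00000000e+00]])}
side {'fovy': 48.189757160129865, 'cx': 257.48912880773906, 'cy': 188.8155672744514, 'k1': -0.008265074607304593, 'world_from_camera': array([[ 9.98409702e-01, -3.32698792e-02,  4.55102509e-02,
         4.70031192e+02],
       [-5.63723966e-02, -5.82473360e-01,  8.10892680e-01,
        -1.06578137e+03],
       [-4.69792719e-04, -8.12168640e-01, -5.83422556e-01,
         9.12485810e+02],
       [ 0.00000000e+00,  0.00000000e+00,  0.00000000e+00,
         1.00000000e+00]])}
```

View pics/top0b.png

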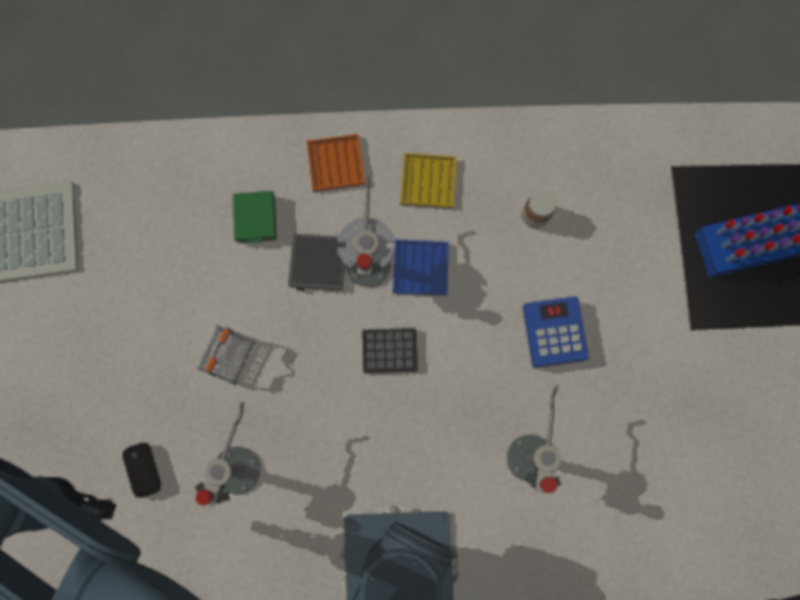

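View pics/side0b.png

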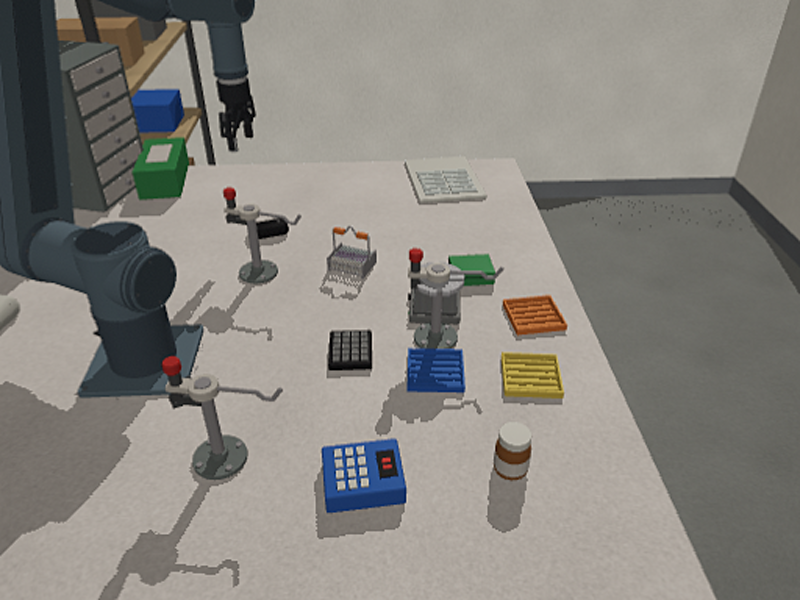

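The top view (800x600) shows three stands, with hubs at about (367,242), (217,470) and (547,458). The one at (367,242) lies farthest from the base and has the ring, the blue tray and the warmer beside it. Trays: blue (420,267), orange (336,162), yellow (429,181); the blue one is meant. The rack is at (240,355) with its sleeves at (223,335) and (210,364).

```bash
python3 - <<'E'
from h import *
a=cv2.imread('pics/top0.png');c=ld('top0')
s=1/1.5625
for n,u,v,z in [('hub',367,242,178),('flange',369,264,10),('knobtop',364,261,220),('hooktip',367,183,184),('tray',420,267,16),('warmer',317,262,26),('base2',240,470,10),('base3',533,457,10),('keypad',390,350,21),('counter',556,332,43),('box',255,216,36),('jar',540,203,85)]:
    print(n,atz(c,u*s,v*s,z).round(1))
hsv=cv2.cvtColor(a,cv2.COLOR_BGR2HSV)
def blobs(f,lo,hi,zs,c,hsv):
    m=cv2.inRange(hsv,lo,hi)
    n,l,st,ce=cv2.connectedComponentsWithStats(m)
    for i in range(1,n):
        if st[i,4]>8: print(f,ce[i].round(1),st[i],atz(c,*ce[i],zs).round(1))
blobs('red',(0,170,90),(4,255,255),220,c,hsv); blobs('red',(174,150,90),(180,255,255),220,c,hsv)
blobs('or',(5,170,120),(14,255,255),102,c,hsv)
blobs('blue',(112,120,40),(125,255,255),12,c,hsv)
b=a[120:260,110:300]; cv2.imwrite('pics/crop1.png',cv2.resize(b,(800,589),interpolation=cv2.INTER_CUBIC))
E
```

```text
hub [600.4  35.1 178. ]
flange [600.6  35.9  10. ]
knobtop [553.9  40.6 220. ]
hooktip [713.   31.4 184. ]
tray [588.8 -68.2  16. ]
warmer [604.9 141.4  26. ]
base2 [193.9 303.4  10. ]
base3 [ 197.8 -273.7   10. ]
keypad [ 4.197e+02 -4.000e-01  2.100e+01]
counter [ 439.7 -330.6   43. ]
box [705.  266.6  36. ]
jar [ 694.5 -310.6   85. ]
red [232.4 166.6] [230 164   6   6  33] [555.3  42.1 220. ]
red [350.2 310. ] [347 307   7   7  29] [ 153.1 -256.7  220. ]
red [129.9 317.8] [126 314   8   8  49] [153.9 327.  220. ]
red [503.8 133.9] [502 132   5   5  10] [ 625.3 -748.1  220. ]
red [473.3 161. ] [471 160   6   4  10] [ 547.1 -642.9  220. ]
or [217. 105.] [203  89  30  32 581] [785.   87.3 102. ]
or [201.7  99.9] [201  93   3  14  15] [804.2 134.8 102. ]
or [143.2 214.1] [142 212   4   6  12] [450.1 315.9 102. ]
or [134.5 232.8] [133 230   4   7  15] [394.9 341.6 102. ]
blue [498.5 133.4] [497 132   4   4  10] [ 691.7 -847.2   12. ]
blue [491.  135.3] [489 134   5   4   9] [ 685.5 -819.3   12. ]
blue [505.8 141.1] [501 140  10   4  12] [ 664.2 -869.2   12. ]
blue [481.6 146.9] [466 142  32  12  42] [ 646.4 -780.    12. ]
blue [502.4 151.4] [497 149  13   6  16] [ 628.6 -851.4   12. ]
blue [270.1 171.4] [252 155  34  33 561] [587.8 -72.3  12. ]
blue [482.7 156.4] [478 155  11   5  15] [ 613.6 -779.1   12. ]
blue [346.1 196.3] [340 193  13   9  29] [ 497.5 -310.5   12. ]
blue [357.  192.5] [354 192   7   2  14] [ 508.5 -346.4   12. ]
blue [358.8 203.9] [349 201  16   7  28] [ 471.5 -349.1   12. ]
blue [372.2 213.3] [371 210   3   7   9] [ 439.5 -389.7   12. ]
blue [353.4 231.4] [351 230   6   3   9] [ 384.5 -325.3   12. ]
```

View pics/crop1.png

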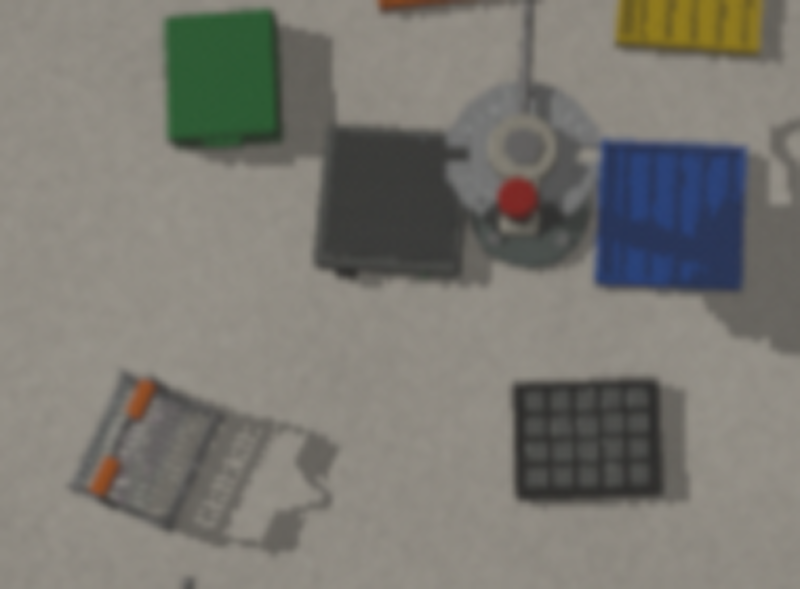

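The crop confirms it: red knob (518,198), hub (520,145), blue tray (670,215) and ring notches at (455,153) and (585,155). Now I'll work out the tool axes and the first move.

```bash
cat >> h.py <<'E'
def plan(pos,zdir=None,s=None):
    """shares for a call: shift and turn (about tool y) so that TCP -> pos, jaw axis z -> +-zdir (deg, world yaw)"""
    s=s or observe(); q=s['tool_rot']; M=R.from_quat([q[1],q[2],q[3],q[0]]).as_matrix()
    d=M.T@(np.array(pos,float)-s['eef_pos'])/300
    # level target: y down
    if zdir is None: zd=M[:,2]*[1,1,0]
    else: zd=np.array([np.cos(np.radians(zdir)),np.sin(np.radians(zdir)),0])
    zd=zd/np.linalg.norm(zd)
    if zd@M[:,2]<0: zd=-zd
    y=np.array([0,0,-1.]); T=np.stack([np.cross(y,zd),y,zd],1)
    r=np.degrees(R.from_matrix(M.T@T).as_rotvec())/30
    print('t',round(s['time_s'],2),'at',s['eef_pos'].round(1),'jaw',np.degrees(np.arctan2(M[1,2],M[0,2])).round(1),'tooly',M[:,1].round(3),'w',round(s['gripper_width'],1),'F',s['force'].round(1),'M',s['ft_torque'].round(2),'j6',s['joint_positions'][5].round(2))
    print('toolx',M[:,0].round(3),'shift',d.round(4),'turn',r.round(3))
E
python3 - <<'E'
from h import *
plan((540,42,320),87)
c=get_calibration('wrist'); print(c)
E
```

```text
t 0.1 at [158.  526.4 249.5] jaw 73.3 tooly [-0.001 -0.001 -1.   ] w 85.4 F [-0.5  0.1 -0.6] M [-0.05 -0.02 -0.  ] j6 -0.2
toolx [ 0.958 -0.288 -0.   ] shift [ 1.684  -0.2335 -1.1804] turn [ 0.003 -0.457 -0.001]
{'fovy': 70.06485173650654, 'cx': 255.64335331742578, 'cy': 193.54237562901056, 'k1': 0.003879176220716691, 'world_from_camera': array([[ 2.87832749e-01,  9.20239481e-01,  2.65163358e-01,
         9.09720428e+01],
       [ 9.57677861e-01, -2.75905647e-01, -8.20316250e-02,
         5.46848118e+02],
       [-2.32867203e-03,  2.77552466e-01, -9.60707659e-01,
         3.72982918e+02],
       [ 0.00000000e+00,  0.00000000e+00,  0.00000000e+00,
         1.00000000e+00]])}
```

servo_tool([
  [1, [0.1, -0.05, -0.07], [0, -0.1, 0]],
  [1, [0.2, -0.1, -0.14], [0, -0.2, 0]],
  [1, [0.3, -0.15, -0.21], [0, -0.3, 0]],
  [1, [0.4, -0.2, -0.28], [0, -0.457, 0]],
  [1, [0.5, -0.233, -0.35], [0, -0.457, 0]],
  [1, [0.6, -0.233, -0.42], [0, -0.457, 0]],
  [1, [0.7, -0.233, -0.49], [0, -0.457, 0]],
  [1, [0.84, -0.233, -0.59], [0, -0.457, 0]],
])

```text
time_s: 0.77
eef_pos: [342.8, 291.4, 320.3]
tool_rot: [0.707, -0.707, 0.018, -0.018]
force: [0.4, 0.2, -0.1]
gripper_width: 85.3
```

```bash
python3 -c "
from h import *
plan((535,42,320),87)"
```

```text
t 0.77 at [342.8 291.4 320.3] jaw 87.0 tooly [ 0.     0.001 -1.   ] w 85.3 F [ 0.4  0.2 -0.1] M [-0.06 -0.02 -0.  ] j6 -1.06
toolx [ 0.999 -0.052  0.   ] shift [ 6.826e-01  6.000e-04 -7.973e-01] turn [-0.001  0.001  0.   ]
```

servo_tool([
  [1, [0.09, 0, -0.1], [0, 0, 0]],
  [1, [0.18, 0, -0.2], [0, 0, 0]],
  [1, [0.27, 0, -0.31], [0, 0, 0]],
  [1, [0.36, 0, -0.42], [0, 0, 0]],
  [1, [0.45, 0, -0.53], [0, 0, 0]],
  [1, [0.54, 0, -0.63], [0, 0, 0]],
  [1, [0.62, 0, -0.73], [0, 0, 0]],
  [1, [0.68, 0, -0.79], [0, 0, 0]],
])

```text
time_s: 1.43
eef_pos: [535.3, 41.6, 319.5]
tool_rot: [-0.706, 0.707, -0.02, 0.019]
force: [0.6, 0.6, -0.2]
gripper_width: 85.3
```

```bash
python3 - <<'E'
from h import *
im,c=snap('wrist','w1')
plan((555,42,209),87)
cv2.imwrite('pics/w1b.png',cv2.resize(im[:,:,::-1],(800,600)))
print(proj(c,(555,42,220)),proj(c,(600,35.5,178)))
hsv=cv2.cvtColor(im,cv2.COLOR_RGB2HSV); m=cv2.inRange(hsv,(0,150,70),(5,255,255))|cv2.inRange(hsv,(174,150,70),(180,255,255))
n,l,st,ce=cv2.connectedComponentsWithStats(m)
for i in range(1,n):
    if st[i,4]>60: print(ce[i],st[i],atz(c,*ce[i],215))
E
```

```text
t 1.48 at [537.7  39.1 319. ] jaw 86.7 tooly [ 0.001 -0.003 -1.   ] w 85.6 F [ 3.1 -3.6  0.9] M [-0.07 -0.12  0.02] j6 -1.65
toolx [ 0.998 -0.057  0.001] shift [0.0566 0.3666 0.0139] turn [ 0.005 -0.009  0.002]
[257.62798135 221.48871517] [253.58289148 246.32692423]
[  2.69736842 143.35526316] [  0 137   8  13  76] [ 476.79974312 -163.53356578  215.        ]
[257.85529716 220.4754522 ] [244 204  29  34 774] [556.05406361  42.17229139 215.        ]
```

View pics/w1b.png

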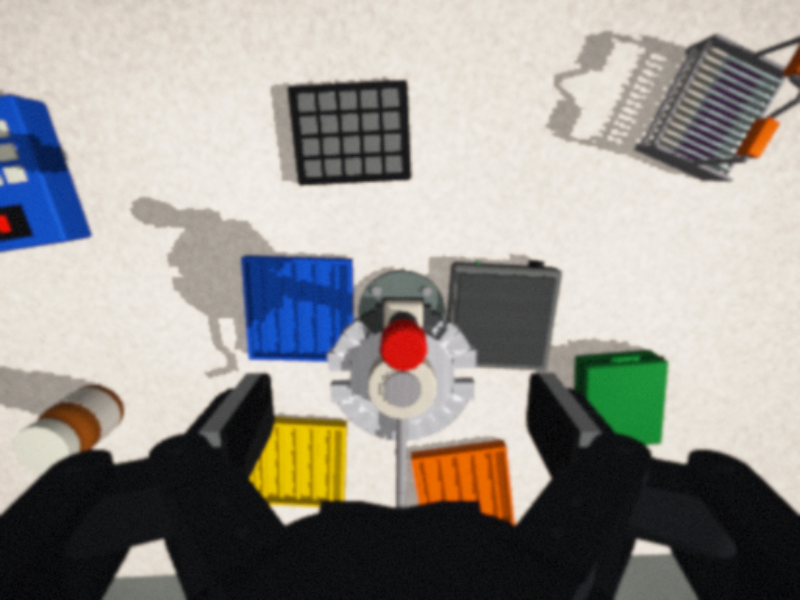

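The wrist view shows the knob's top face at (404,350) and the hub at (402,388). That puts the knob at about (557,42.5) and the stand axis at about (602,38). I'll go halfway down.

servo_tool([
  [0.7, [0.02, 0.03, 0], [0, 0, 0]],
  [0.7, [0.04, 0.06, 0], [0, 0, 0]],
  [0.7, [0.07, 0.1, 0], [0, 0, 0]],
  [0.7, [0.07, 0.14, 0], [0, 0, 0]],
  [0.7, [0.07, 0.18, 0], [0, 0, 0]],
  [0.7, [0.07, 0.2, 0], [0, 0, 0]],
  [0.7, [0.07, 0.2, 0], [0, 0, 0]],
  [0.7, [0.07, 0.2, 0], [0, 0, 0]],
])

```text
time_s: 2.15
eef_pos: [554.4, 45.1, 259.7]
tool_rot: [0.707, -0.707, 0.018, -0.018]
force: [-0.4, -0.2, 0.4]
gripper_width: 59.7
```

```bash
python3 - <<'E'
from h import *
im,c=snap('wrist','w2')
plan((557,42.5,208),86)
hsv=cv2.cvtColor(im,cv2.COLOR_RGB2HSV); m=cv2.inRange(hsv,(0,150,70),(5,255,255))|cv2.inRange(hsv,(174,150,70),(180,255,255))
n,l,st,ce=cv2.connectedComponentsWithStats(m)
for i in range(1,n):
    if st[i,4]>60: print(ce[i],st[i],atz(c,*ce[i],212))
print(proj(c,(557,42.5,220)))
b=im[130:330,130:390]; cv2.imwrite('pics/w2b.png',cv2.resize(b[:,:,::-1],(780,600)))
E
```

```text
t 2.2 at [554.9  44.8 260.4] jaw 87.1 tooly [ 0.  0. -1.] w 60.2 F [-0.2  0.3  0.1] M [-0.01  0.01 -0.03] j6 -1.64
toolx [ 0.999 -0.051  0.   ] shift [ 0.0075  0.1748 -0.0073] turn [-0.     0.035  0.001]
[251.57854137 227.2657784 ] [ 232  205   40   45 1426] [557.26070745  42.08807883 212.        ]
[252.00892212 231.7538378 ]
```

View pics/w2b.png

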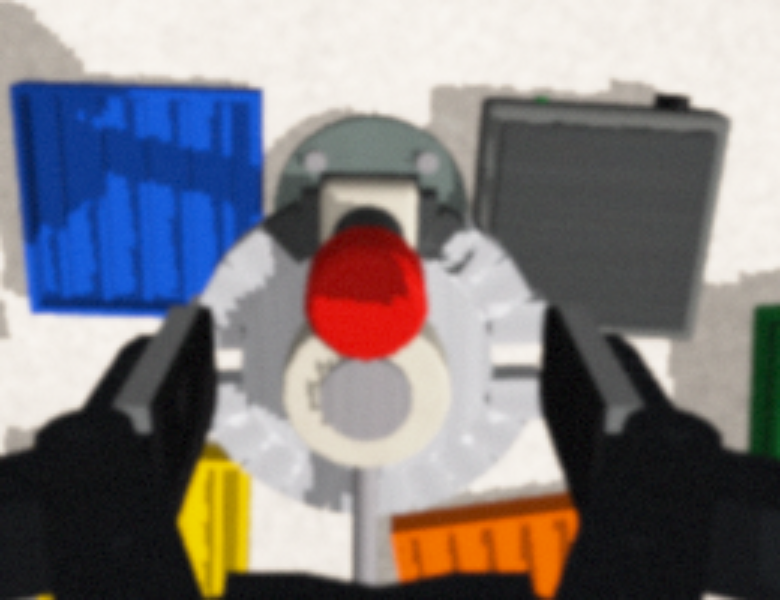

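The knob's top centre is at crop (367,305), within 1 mm of the estimate. The ring slots show at crop (225,362) and (515,362). Descending to grip.

servo_tool([
  [0.7, [0.008, 0.03, -0.007], [0, 0.03, 0]],
  [0.7, [0.008, 0.06, -0.007], [0, 0.03, 0]],
  [0.7, [0.008, 0.09, -0.007], [0, 0.03, 0]],
  [0.7, [0.008, 0.12, -0.007], [0, 0.03, 0]],
  [0.7, [0.008, 0.15, -0.007], [0, 0.03, 0]],
  [0.7, [0.008, 0.17, -0.007], [0, 0.03, 0]],
  [0.7, [0.008, 0.17, -0.007], [0, 0.03, 0]],
  [0.7, [0.008, 0.17, -0.007], [0, 0.03, 0]],
])

```text
time_s: 2.87
eef_pos: [556.9, 41.9, 208.7]
tool_rot: [0.707, -0.707, 0.025, -0.024]
force: [1.4, -0.5, -0.2]
gripper_width: 59.8
```

servo_tool([
  [0.5, [0, 0, 0], [0, 0, 0]],
  [0.3, [0, 0, 0], [0, 0, 0]],
  [0.2, [0, 0, 0], [0, 0, 0]],
  [0.2, [0, 0, 0], [0, 0, 0]],
  [0.2, [0, 0, 0], [0, 0, 0]],
  [0.2, [0, 0, 0], [0, 0, 0]],
  [0.2, [0, 0, 0], [0, 0, 0]],
  [0.2, [0, 0, 0], [0, 0, 0]],
], grip_force=50)

```text
time_s: 3.53
eef_pos: [557.5, 42.0, 210.0]
tool_rot: [0.707, -0.707, 0.024, -0.025]
force: [-1.7, 1.1, 5.4]
gripper_width: 26.1
```

```bash
python3 - <<'E'
from h import *
plan((557,42.5,224))
c=ld('w2')
for u,v in ((225,362),(515,362)): print(atz(c,130+u/3,130+v/3,160))
print(atz(c,130+367/3,130+398/3,178))
E
```

```text
t 3.53 at [557.5  42.  210. ] jaw 86.1 tooly [ 0.002 -0.    -1.   ] w 26.1 F [-1.7  1.1  5.4] M [0.14 0.12 0.06] j6 -1.63
toolx [ 0.998 -0.068  0.002] shift [-0.0016 -0.0466  0.0015] turn [-0.    -0.     0.003]
[599.92746918  -3.1297844  160.        ]
[604.37369829  83.94118411 160.        ]
[603.77622158  39.63779648 178.        ]
```

servo_tool([
  [0.2, [0, -0.007, 0], [0, 0, 0]],
  [0.2, [0, -0.014, 0], [0, 0, 0]],
  [0.2, [0, -0.021, 0], [0, 0, 0]],
  [0.2, [0, -0.028, 0], [0, 0, 0]],
  [0.2, [0, -0.035, 0], [0, 0, 0]],
  [0.2, [0, -0.04, 0], [0, 0, 0]],
  [0.2, [0, -0.044, 0], [0, 0, 0]],
  [0.2, [0, -0.044, 0], [0, 0, 0]],
])

```text
time_s: 4.2
eef_pos: [557.3, 42.0, 223.1]
tool_rot: [0.707, -0.707, 0.024, -0.024]
force: [2.3, 2.2, 0.3]
gripper_width: 25.8
```

```bash
python3 - <<'E'
from h import *
plan((557,42.5,222))
def seq(axis,r,k0,d,jd,s=None):
    """rows of arc about axis: knob yaw k0 (deg) -> k0+d (8 rows), printed in tool axes"""
    s=observe(); q=s['tool_rot']; M=R.from_quat([q[1],q[2],q[3],q[0]]).as_matrix()
    for i in range(1,9):
        a=np.radians(k0+d*i/8); b=np.radians(k0)
        p=r*np.array([np.cos(a)-np.cos(b),np.sin(a)-np.sin(b),0])
        print((M.T@p/300).round(4), round(-d*i/8/30,3))
seq(0,45,175.8,-30,0)
E
```

```text
t 4.2 at [557.3  42.  223.1] jaw 86.1 tooly [ 0.001  0.    -1.   ] w 25.8 F [2.3 2.2 0.3] M [ 0.22 -0.41  0.06] j6 -1.63
toolx [ 0.998 -0.068  0.001] shift [-0.0012  0.0036  0.0017] turn [-0.    -0.     0.002]
[0.0004 0.     0.0098] 0.125
[0.0014 0.     0.0196] 0.25
[0.003  0.     0.0292] 0.375
[0.0053 0.     0.0388] 0.5
[0.0082 0.     0.0482] 0.625
[0.0117 0.     0.0573] 0.75
[0.0158 0.     0.0663] 0.875
[0.0205 0.     0.0749] 1.0
```

The knob rose 13.1 mm and the force fell to about zero, so it has clicked out. Now the swing, in 30° steps.

servo_tool([
  [0.2, [0.0004, 0, 0.0098], [0, 0.125, 0]],
  [0.2, [0.0014, 0, 0.0196], [0, 0.25, 0]],
  [0.2, [0.003, 0, 0.0292], [0, 0.375, 0]],
  [0.2, [0.0053, 0, 0.0388], [0, 0.5, 0]],
  [0.2, [0.0082, 0, 0.0482], [0, 0.625, 0]],
  [0.2, [0.0117, 0, 0.0573], [0, 0.75, 0]],
  [0.2, [0.0158, 0, 0.0663], [0, 0.875, 0]],
  [0.2, [0.0205, 0, 0.0749], [0, 1, 0]],
])

```text
time_s: 4.87
eef_pos: [564.7, 64.0, 223.0]
tool_rot: [-0.676, 0.676, -0.207, 0.207]
force: [1.7, 0.6, 0.2]
gripper_width: 26.0
```

```bash
python3 -c "
from h import *
plan((602.2,39,222))"
```

```text
t 4.87 at [564.7  64.  223. ] jaw 55.9 tooly [ 0. -0. -1.] w 26.0 F [1.7 0.6 0.2] M [ 0.11 -0.34  0.18] j6 -1.06
toolx [ 0.828 -0.56   0.001] shift [0.1501 0.0033 0.001 ] turn [0.    0.    0.001]
```

servo_tool([
  [0.2, [0.0004, 0, 0.0098], [0, 0.125, 0]],
  [0.2, [0.0014, 0, 0.0196], [0, 0.25, 0]],
  [0.2, [0.003, 0, 0.0292], [0, 0.375, 0]],
  [0.2, [0.0053, 0, 0.0388], [0, 0.5, 0]],
  [0.2, [0.0082, 0, 0.0482], [0, 0.625, 0]],
  [0.2, [0.0117, 0, 0.0573], [0, 0.75, 0]],
  [0.2, [0.0158, 0, 0.0663], [0, 0.875, 0]],
  [0.2, [0.0205, 0, 0.0749], [0, 1, 0]],
])

```text
time_s: 5.53
eef_pos: [582.2, 79.4, 222.8]
tool_rot: [-0.599, 0.599, -0.375, 0.375]
force: [0.6, 0.8, 0.3]
gripper_width: 25.9
```

servo_tool([
  [0.2, [0.0004, 0, 0.0098], [0, 0.125, 0]],
  [0.2, [0.0014, 0, 0.0196], [0, 0.25, 0]],
  [0.2, [0.003, 0, 0.0292], [0, 0.375, 0]],
  [0.2, [0.0053, 0, 0.0388], [0, 0.5, 0]],
  [0.2, [0.0082, 0, 0.0482], [0, 0.625, 0]],
  [0.2, [0.0117, 0, 0.0573], [0, 0.75, 0]],
  [0.2, [0.0158, 0, 0.0663], [0, 0.875, 0]],
  [0.2, [0.0187, 0, 0.072], [0, 0.95, 0]],
])

```text
time_s: 6.2
eef_pos: [604.0, 84.1, 222.8]
tool_rot: [0.489, -0.489, 0.511, -0.511]
force: [1.1, 1.4, 0.4]
gripper_width: 26.4
```

```bash
python3 - <<'E'
from h import *
s=observe(); p=s['eef_pos']-[602.2,39,0]; print('knob yaw',np.degrees(np.arctan2(p[1],p[0])),np.hypot(*p[:2]))
plan((602.2,39,222))
im,c=snap('wrist','w3')
b=im[100:380,90:430]; cv2.imwrite('pics/w3b.png',cv2.resize(b[:,:,::-1],(728,600)))
E
```

```text
knob yaw 87.69097947218441 45.11339789910554
t 6.2 at [604.   84.1 222.8] jaw -2.6 tooly [-0.     0.001 -1.   ] w 26.4 F [1.1 1.4 0.4] M [ 0.34 -0.09  0.15] j6 0.0
toolx [-0.045 -0.999 -0.001] shift [0.1504 0.0025 0.0007] turn [ 0.001 -0.    -0.001]
```

View pics/w3b.png

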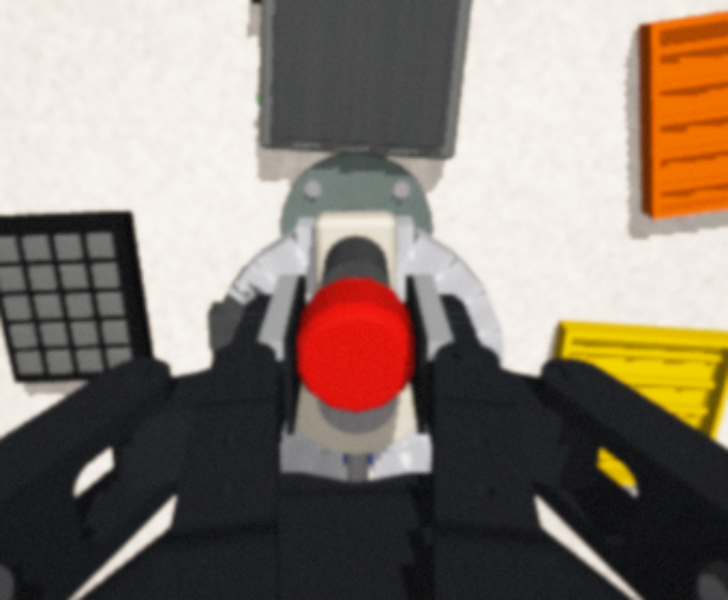

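The knob is now on the warmer side with the hook pointing toward the tray; it sits centred between the pads at (357,345). I'll feel downward.

servo_tool([
  [0.2, [0, 0.004, 0], [0, 0, 0]],
  [0.2, [0, 0.008, 0], [0, 0, 0]],
  [0.2, [0, 0.012, 0], [0, 0, 0]],
  [0.2, [0, 0.015, 0], [0, 0, 0]],
  [0.2, [0, 0.018, 0], [0, 0, 0]],
  [0.2, [0, 0.018, 0], [0, 0, 0]],
  [0.2, [0, 0.018, 0], [0, 0, 0]],
  [0.2, [0, 0.018, 0], [0, 0, 0]],
])

```text
time_s: 6.92
eef_pos: [604.1, 84.0, 217.2]
tool_rot: [0.49, -0.489, 0.51, -0.51]
force: [0.6, 3.9, 2.4]
gripper_width: 25.5
```

It passed the 9 mm stop with little force, so the pin has entered. Pushing home.

servo_tool([
  [0.2, [0, 0.005, 0], [0, 0, 0]],
  [0.2, [0, 0.01, 0], [0, 0, 0]],
  [0.2, [0, 0.015, 0], [0, 0, 0]],
  [0.2, [0, 0.02, 0], [0, 0, 0]],
  [0.2, [0, 0.024, 0], [0, 0, 0]],
  [0.2, [0, 0.027, 0], [0, 0, 0]],
  [0.2, [0, 0.029, 0], [0, 0, 0]],
  [0.2, [0, 0.029, 0], [0, 0, 0]],
])

```text
time_s: 7.58
eef_pos: [604.4, 84.0, 209.9]
tool_rot: [-0.49, 0.489, -0.51, 0.511]
force: [-2.0, 5.2, 11.6]
gripper_width: 26.1
```

```bash
python3 -c "
from h import *
plan((602.2,39,222))"
```

```text
t 7.58 at [604.4  84.  209.9] jaw -2.4 tooly [ 0.001  0.    -1.   ] w 26.1 F [-2.   5.2 11.6] M [ 0.85  0.49 -0.08] j6 -0.0
toolx [-0.042 -0.999 -0.   ] shift [ 0.15   -0.0404 -0.0009] turn [-0.003  0.    -0.001]
```

servo_tool([
  [0.2, [0, 0.004, 0], [0, 0, 0]],
  [0.2, [0, 0.006, 0], [0, 0, 0]],
  [0.2, [0, 0.006, 0], [0, 0, 0]],
  [0.2, [0, 0, 0], [0, 0, 0]],
  [0.2, [0, 0, 0.005], [0, 0, 0]],
  [0.2, [0, 0, 0.01], [0, 0, 0]],
  [0.2, [0, 0, 0.013], [0, 0, 0]],
  [0.2, [0, 0, 0.013], [0, 0, 0]],
])

```text
time_s: 8.25
eef_pos: [605.6, 83.9, 209.8]
tool_rot: [0.488, -0.49, 0.512, -0.509]
force: [-11.4, 4.5, 16.8]
gripper_width: 26.7
```

servo_tool([
  [0.2, [0, 0, -0.006], [0, 0, 0]],
  [0.2, [0, 0, -0.013], [0, 0, 0]],
  [0.2, [0, 0, -0.013], [0, 0, 0]],
  [0.3, [0, 0, -0.013], [0, 0, 0]],
  [0.4, [0, 0, -0.013], [0, 0, 0]],
  [0.5, [0, 0, -0.013], [0, 0, 0]],
  [0.6, [0, 0, -0.013], [0, 0, 0]],
  [0.6, [0, 0, -0.013], [0, 0, 0]],
])

```text
time_s: 8.92
eef_pos: [603.9, 82.9, 207.5]
tool_rot: [0.489, -0.49, 0.511, -0.51]
force: [0.5, 0.8, -0.5]
gripper_width: 51.4
```

The knob is home (z 209.8, the same as when parked). Commanding 3.9 mm sideways moved it only 1.2 mm at 11 N, so it is locked. Rising and going to the rack.

servo_tool([
  [0.8, [0, -0.05, 0], [0, 0, 0]],
  [0.8, [0, -0.13, 0], [0, 0, 0]],
  [0.8, [0, -0.22, 0], [0, 0, 0]],
  [0.8, [0, -0.3, 0], [0, 0, 0]],
  [0.8, [0, -0.36, 0], [0, 0, 0]],
  [0.8, [0, -0.4, 0], [0, 0, 0]],
  [0.8, [0, -0.4, 0], [0, 0, 0]],
  [0.8, [0, -0.4, 0], [0, 0, 0]],
])

```text
time_s: 9.58
eef_pos: [604.4, 83.3, 328.2]
tool_rot: [-0.489, 0.489, -0.51, 0.511]
force: [0.2, -0.4, -1.0]
gripper_width: 68.1
```

```bash
python3 - <<'E'
from h import *
im,c=snap('wrist','w4')
plan((385,346,240),65)
print('hook pred',proj(c,(597.3,-65.4,162)),'knob',proj(c,(604.2,84,220)))
cv2.imwrite('pics/w4b.png',cv2.resize(im[:,:,::-1],(800,600)))
im,c=snap('top','top1')
print('hook pred',proj(c,(597.3,-65.4,162)),'tip',proj(c,(596,-90.9,184)),'knob',proj(c,(604.2,84,220)))
E
```

```text
t 9.63 at [604.   83.4 327.2] jaw -2.4 tooly [-0.002 -0.    -1.   ] w 68.2 F [-0.7  0.2  0. ] M [-0.01 -0.05 -0.04] j6 -0.0
toolx [-0.042 -0.999  0.   ] shift [-0.8439  0.2915 -0.7658] turn [ 3.000e-03 -2.247e+00 -1.000e-03]
hook pred [254.60313263 298.58149161] knob [254.85099673 196.44558512]
hook pred [269.58610395 156.12659647] tip [278.78762634 154.19076488] knob [216.92561032 150.1945299 ]
```

View pics/w4b.png

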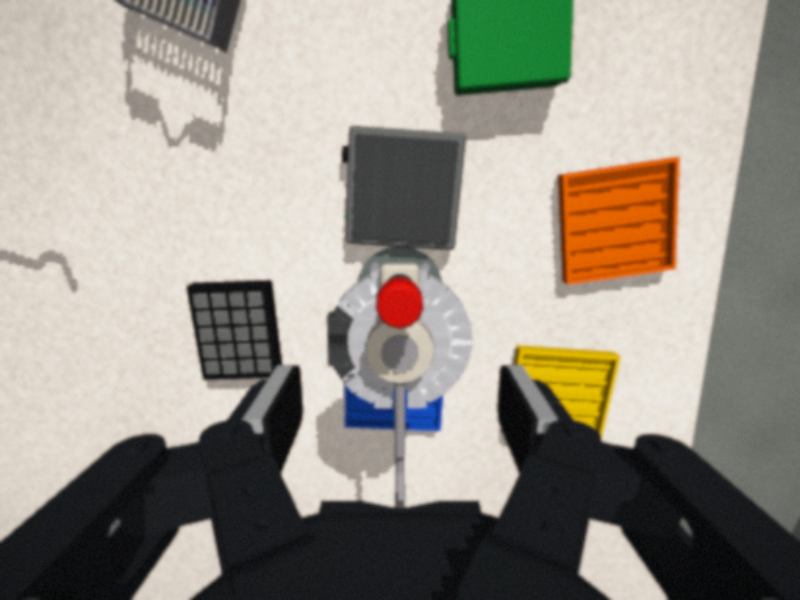

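The view shows the knob at (400,303), the hub at (399,350) and the hook bar running to (400,500) over the blue tray. My prediction for the hook is within about 2 px. Now to the rack.

servo_tool([
  [0.8, [-0.05, 0.01, -0.05], [0, -0.125, 0]],
  [0.8, [-0.11, 0.02, -0.1], [0, -0.25, 0]],
  [0.8, [-0.17, 0.03, -0.15], [0, -0.375, 0]],
  [0.8, [-0.23, 0.04, -0.2], [0, -0.5, 0]],
  [0.8, [-0.29, 0.05, -0.25], [0, -0.625, 0]],
  [0.8, [-0.35, 0.06, -0.3], [0, -0.75, 0]],
  [0.8, [-0.41, 0.07, -0.36], [0, -0.875, 0]],
  [0.8, [-0.47, 0.08, -0.42], [0, -1, 0]],
])

```text
time_s: 10.35
eef_pos: [482.9, 230.3, 302.4]
tool_rot: [-0.605, 0.606, -0.366, 0.365]
force: [0.0, -0.3, -0.0]
gripper_width: 68.4
```

```bash
python3 -c "
from h import *
plan((385,346,240),65)"
```

```text
t 10.35 at [482.9 230.3 302.4] jaw 27.8 tooly [-0.003 -0.001 -1.   ] w 68.4 F [ 0.  -0.3 -0. ] M [ 0.01 -0.02 -0.02] j6 -0.25
toolx [ 0.466 -0.885 -0.001] shift [-0.4932  0.2087 -0.1084] turn [ 0.005 -1.241 -0.003]
```

servo_tool([
  [0.8, [-0.06, 0.02, -0.013], [0, -0.125, 0]],
  [0.8, [-0.12, 0.04, -0.026], [0, -0.25, 0]],
  [0.8, [-0.19, 0.07, -0.04], [0, -0.375, 0]],
  [0.8, [-0.26, 0.1, -0.054], [0, -0.5, 0]],
  [0.8, [-0.33, 0.13, -0.07], [0, -0.625, 0]],
  [0.8, [-0.4, 0.15, -0.085], [0, -0.75, 0]],
  [0.8, [-0.46, 0.16, -0.1], [0, -0.875, 0]],
  [0.8, [-0.49, 0.16, -0.108], [0, -1, 0]],
])

```text
time_s: 11.02
eef_pos: [384.8, 345.7, 253.8]
tool_rot: [-0.678, 0.681, -0.197, 0.194]
force: [0.4, -0.5, -0.1]
gripper_width: 68.4
```

servo_tool([
  [0.8, [0, 0, 0], [0, -0.12, 0]],
  [0.8, [0, 0, 0], [0, -0.24, 0]],
  [0.8, [0, 0, 0], [0, -0.24, 0]],
  [0.8, [0, 0, 0], [0, -0.24, 0]],
  [0.7, [0, 0, 0], [0, -0.24, 0]],
  [0.7, [0, 0, 0], [0, -0.24, 0]],
  [0.7, [0, 0, 0], [0, -0.24, 0]],
  [0.7, [0, 0, 0], [0, -0.24, 0]],
])

```text
time_s: 11.68
eef_pos: [387.6, 344.9, 256.2]
tool_rot: [-0.69, 0.69, -0.155, 0.155]
force: [0.2, -0.1, 0.7]
gripper_width: 59.9
```

```bash
python3 - <<'E'
from h import *
im,c=snap('wrist','w5')
plan((395,341.6,180),65)
hsv=cv2.cvtColor(im,cv2.COLOR_RGB2HSV); m=cv2.inRange(hsv,(5,170,100),(16,255,255))
n,l,st,ce=cv2.connectedComponentsWithStats(m)
for i in range(1,n):
    if st[i,4]>60: print(ce[i],st[i],atz(c,*ce[i],97))
print(proj(c,(395,341.6,102)),proj(c,(450,316,102)))
cv2.imwrite('pics/w5b.png',cv2.resize(im[:,:,::-1],(800,600)))
E
```

```text
t 11.73 at [387.6 344.9 256.3] jaw 64.8 tooly [-0. -0. -1.] w 60.2 F [-0.3  0.5 -0.6] M [ 0.01 -0.01  0.04] j6 -0.62
toolx [ 0.905 -0.426 -0.   ] shift [0.0272 0.2543 0.0006] turn [ 0.    -0.008 -0.   ]
[257.62773723 191.2189781 ] [252 178  12  27 274] [396.67135729 342.93893418  97.        ]
[257.8708134  241.74162679] [253 230  10  25 209] [450.54312665 317.94830182  97.        ]
[255.83215184 191.63991132] [256.11326118 244.02493377]
```

View pics/w5b.png

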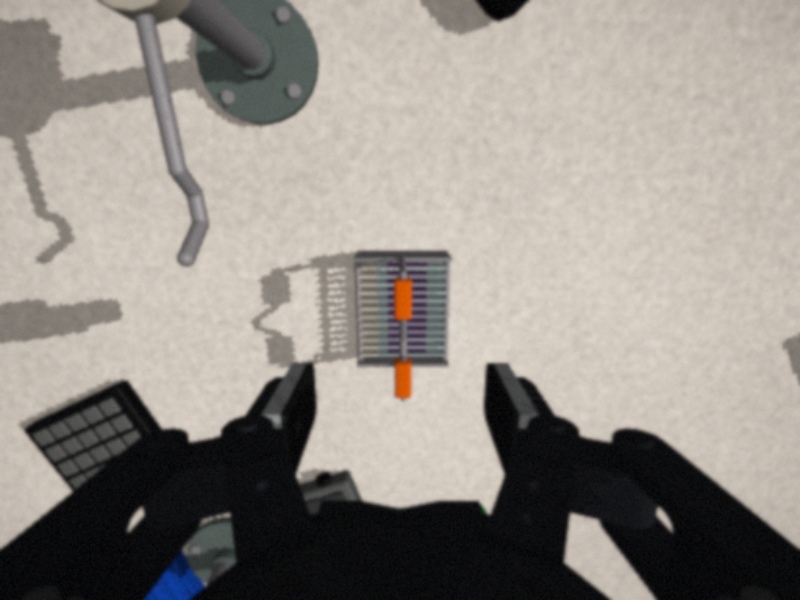

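Sleeves at (402,299) and (403,378): yaw -24.9°, near sleeve at about (396,342.5). Checking the decoy stand's hook tip (190,258) for clearance.

```bash
python3 - <<'E'
from h import *
c=ld('w5')
t=atz(c,190/1.5625,258/1.5625,184); print('tip2',t, 'rel tool x,z', (t-[396,342.5,0])@[.905,-.426,0],(t-[396,342.5,0])@[.426,.905,0])
t=atz(c,148/1.5625,30/1.5625,170); print('bar',t)
plan((396,342.5,97),65.1)
E
```

```text
tip2 [314.79806403 272.34405371 184.        ] rel tool x,z -43.60131893261875 -98.0831561107115
bar [222.69901447 303.25483167 170.        ]
t 11.73 at [387.6 344.9 256.3] jaw 64.8 tooly [-0. -0. -1.] w 60.2 F [-0.3  0.5 -0.6] M [ 0.01 -0.01  0.04] j6 -0.62
toolx [ 0.905 -0.426 -0.   ] shift [0.0289 0.531  0.0047] turn [ 0.    -0.011 -0.   ]
```

servo_tool([
  [0.6, [0.015, 0.08, 0.003], [0, -0.01, 0]],
  [0.6, [0.028, 0.17, 0.005], [0, -0.01, 0]],
  [0.6, [0.028, 0.26, 0.005], [0, -0.01, 0]],
  [0.6, [0.028, 0.35, 0.005], [0, -0.01, 0]],
  [0.6, [0.028, 0.43, 0.005], [0, -0.01, 0]],
  [0.6, [0.028, 0.49, 0.005], [0, -0.01, 0]],
  [0.6, [0.028, 0.53, 0.005], [0, -0.01, 0]],
  [0.6, [0.028, 0.53, 0.005], [0, -0.01, 0]],
])

```text
time_s: 12.4
eef_pos: [394.1, 341.8, 94.6]
tool_rot: [-0.689, 0.692, -0.154, 0.151]
force: [0.0, -0.6, 0.4]
gripper_width: 51.5
```

servo_tool([
  [0.5, [0, 0, 0], [0, 0, 0]],
  [0.4, [0, 0, 0], [0, 0, 0]],
  [0.3, [0, 0, 0], [0, 0, 0]],
  [0.22, [0, 0, 0], [0, 0, 0]],
  [0.18, [0, 0, 0], [0, 0, 0]],
  [0.1, [0, 0, 0], [0, 0, 0]],
  [0, [0, 0, 0], [0, 0, 0]],
  [0, [0, 0, 0], [0, 0, 0]],
], grip_force=60)

```text
time_s: 13.07
eef_pos: [396.1, 343.0, 98.3]
tool_rot: [0.691, -0.69, 0.152, -0.153]
force: [-0.7, -1.0, 6.1]
gripper_width: 10.8
```

servo_tool([
  [0, [0, 0, 0], [0, 0, 0]],
  [0, [0, 0, 0], [0, 0, 0]],
  [0, [0, 0, 0], [0, 0, 0]],
  [0, [0, -0.02, 0], [0, 0, 0]],
  [0, [0, -0.05, 0], [0, 0, 0]],
  [0, [0, -0.08, 0], [0, 0, 0]],
  [0, [0, -0.1, 0], [0, 0, 0]],
  [0, [0, -0.1, 0], [0, 0, 0]],
])

```text
time_s: 13.73
eef_pos: [396.7, 343.4, 129.2]
tool_rot: [0.691, -0.69, 0.152, -0.153]
force: [0.5, 0.3, -3.6]
gripper_width: 10.7
```

```bash
python3 - <<'E'
from h import *
plan((396,342.5,180),87)
im,c=snap('wrist','w6')
cv2.imwrite('pics/w6b.png',cv2.resize(im[:,:,::-1],(640,480)))
E
```

```text
t 13.73 at [396.7 343.4 129.2] jaw 65.1 tooly [ 0.003  0.002 -1.   ] w 10.7 F [ 0.5  0.3 -3.6] M [0.03 0.07 0.05] j6 -0.64
toolx [ 0.907 -0.421  0.002] shift [-0.0005 -0.1695 -0.0033] turn [-0.004 -0.73   0.005]
```

View pics/w6b.png

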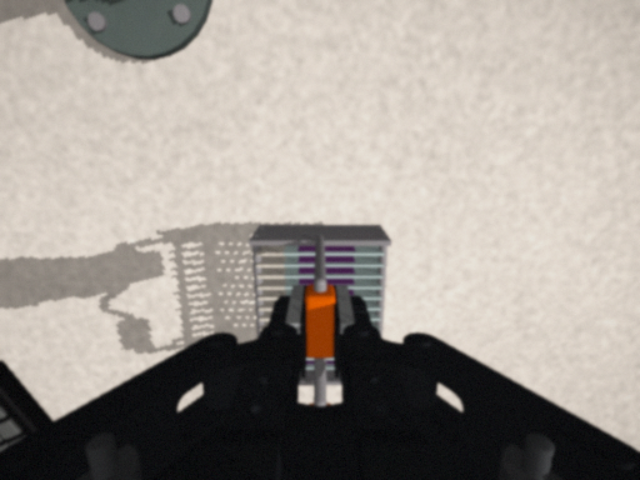

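Viewed 9 so far. The sleeve is at (320,322), held between the pads and square to them. Working out the grip offset and the carry path.

```bash
python3 - <<'E'
from h import *
c=ld('w6'); im=cv2.imread('pics/w6.png')
hsv=cv2.cvtColor(im,cv2.COLOR_BGR2HSV); m=cv2.inRange(hsv,(5,150,80),(16,255,255))
n,l,st,ce=cv2.connectedComponentsWithStats(m)
for i in range(1,n):
    if st[i,4]>60:
        x,y,w,h,_=st[i]; print(ce[i],st[i])
        z=129.2-3.3+7
        for v in (y,y+h): print(atz(c,x+w/2,v,z)-observe()['eef_pos'], (atz(c,x+w/2,v,z)-observe()['eef_pos'])@[.907,-.421,0])
plan((380,200,185),87)
E
```

```text
[255.66506024 257.39919679] [ 244  228   25   59 1245]
[-16.30996907   8.52381921   4.53497757] -18.381669831193243
[12.88413233 -5.00537952  4.53497757] 13.793172800012853
t 13.78 at [396.3 343.2 128.4] jaw 65.1 tooly [ 0.002  0.001 -1.   ] w 10.4 F [ 0.5 -0.1 -4.4] M [ 0.11  0.04 -0.01] j6 -0.64
toolx [ 0.907 -0.421  0.001] shift [ 0.1519 -0.1894 -0.4554] turn [-0.003 -0.73   0.003]
```

servo_tool([
  [0, [0.003, -0.03, -0.01], [0, -0.05, 0]],
  [0, [0.01, -0.07, -0.04], [0, -0.15, 0]],
  [0, [0.03, -0.11, -0.1], [0, -0.25, 0]],
  [0, [0.05, -0.15, -0.17], [0, -0.38, 0]],
  [0, [0.08, -0.18, -0.24], [0, -0.5, 0]],
  [0, [0.1, -0.19, -0.32], [0, -0.62, 0]],
  [0, [0.13, -0.19, -0.39], [0, -0.7, 0]],
  [0, [0.15, -0.19, -0.455], [0, -0.74, 0]],
])

```text
time_s: 14.45
eef_pos: [378.8, 198.8, 184.4]
tool_rot: [-0.707, 0.707, -0.016, 0.016]
force: [0.0, 0.1, -3.4]
gripper_width: 10.8
```

```bash
python3 -c "
from h import *
plan((400,-70,186),87.3)"
```

```text
t 14.45 at [378.8 198.8 184.4] jaw 87.4 tooly [ 0. -0. -1.] w 10.8 F [ 0.   0.1 -3.4] M [0.03 0.08 0.02] j6 -1.3
toolx [ 0.999 -0.045  0.   ] shift [ 0.111  -0.0052 -0.8919] turn [0.    0.004 0.001]
```

servo_tool([
  [0, [0.01, -0.005, -0.08], [0, 0, 0]],
  [0, [0.02, -0.005, -0.17], [0, 0, 0]],
  [0, [0.03, -0.005, -0.27], [0, 0, 0]],
  [0, [0.04, -0.005, -0.37], [0, 0, 0]],
  [0, [0.06, -0.005, -0.47], [0, 0, 0]],
  [0, [0.08, -0.005, -0.57], [0, 0, 0]],
  [0, [0.09, -0.005, -0.67], [0, 0, 0]],
  [0, [0.11, -0.005, -0.77], [0, 0, 0]],
])

```text
time_s: 15.12
eef_pos: [400.2, -33.5, 185.6]
tool_rot: [0.707, -0.707, 0.017, -0.016]
force: [1.4, 0.8, -4.3]
gripper_width: 10.7
```

```bash
python3 -c "
from h import *
plan((564.5,-136,186),87.3)"
```

```text
t 15.12 at [400.2 -33.5 185.6] jaw 87.3 tooly [-0.001  0.    -1.   ] w 10.7 F [ 1.4  0.8 -4.3] M [0.09 0.08 0.01] j6 -1.89
toolx [ 0.999 -0.047 -0.001] shift [ 0.5631 -0.0019 -0.3155] turn [-0.    -0.    -0.002]
```

servo_tool([
  [0, [0.03, -0.002, -0.07], [0, 0, 0]],
  [0, [0.08, -0.002, -0.15], [0, 0, 0]],
  [0, [0.14, -0.002, -0.23], [0, 0, 0]],
  [0, [0.21, -0.002, -0.29], [0, 0, 0]],
  [0, [0.29, -0.002, -0.315], [0, 0, 0]],
  [0, [0.38, -0.002, -0.315], [0, 0, 0]],
  [0, [0.47, -0.002, -0.315], [0, 0, 0]],
  [0, [0.52, -0.002, -0.315], [0, 0, 0]],
])

```text
time_s: 15.78
eef_pos: [554.8, -134.7, 185.8]
tool_rot: [-0.707, 0.707, -0.017, 0.017]
force: [0.9, -0.8, -3.1]
gripper_width: 10.6
```

servo_tool([
  [0, [0.02, 0, 0], [0, 0, 0]],
  [0, [0.035, 0, 0], [0, 0, 0]],
  [0, [0.043, 0, 0], [0, 0, 0]],
  [0, [0.043, 0, 0], [0, 0, 0]],
  [0, [0.043, 0, 0], [0, 0, 0]],
  [0, [0.043, 0, 0], [0, 0, 0]],
  [0, [0.043, 0, 0], [0, 0, 0]],
  [0, [0.043, 0, 0], [0, 0, 0]],
])

```text
time_s: 16.45
eef_pos: [565.0, -134.6, 186.7]
tool_rot: [-0.707, 0.707, -0.017, 0.017]
force: [0.1, 0.1, -2.8]
gripper_width: 10.8
```

```bash
python3 - <<'E'
from h import *
plan((567.8,-64,186),87.3)
im,c=snap('wrist','w7'); im2,c2=snap('side','side2')
b=im[150:384,60:372]; b=cv2.resize(b,(400,300))
p=np.array(proj(c2,(598,-95,165))).astype(int); print(p, proj(c2,(597.5,-65.4,162)))
d=im2[max(p[1]-60,0):p[1]+60,max(p[0]-80,0):p[0]+80]; d=cv2.resize(d,(800,600),interpolation=cv2.INTER_CUBIC)
s=observe()['eef_pos']; cr=s+np.array([30*.9989,-30*.047,11.2]); print('crest',cr,proj(c2,cr))
cv2.imwrite('pics/s2b.png',d[:,:,::-1])
E
```

```text
t 16.45 at [ 565.  -134.6  186.7] jaw 87.3 tooly [ 0. -0. -1.] w 10.8 F [ 0.1  0.1 -2.8] M [-0.02  0.06 -0.02] j6 -1.95
toolx [ 0.999 -0.047  0.   ] shift [-0.0017  0.0022  0.2354] turn [ 0.    -0.001  0.   ]
[283 201] [281.85662146 196.54225839]
crest [ 595.10423907 -136.04733186  197.81883079] [284.05215168 201.48566426]
```

View pics/s2b.png

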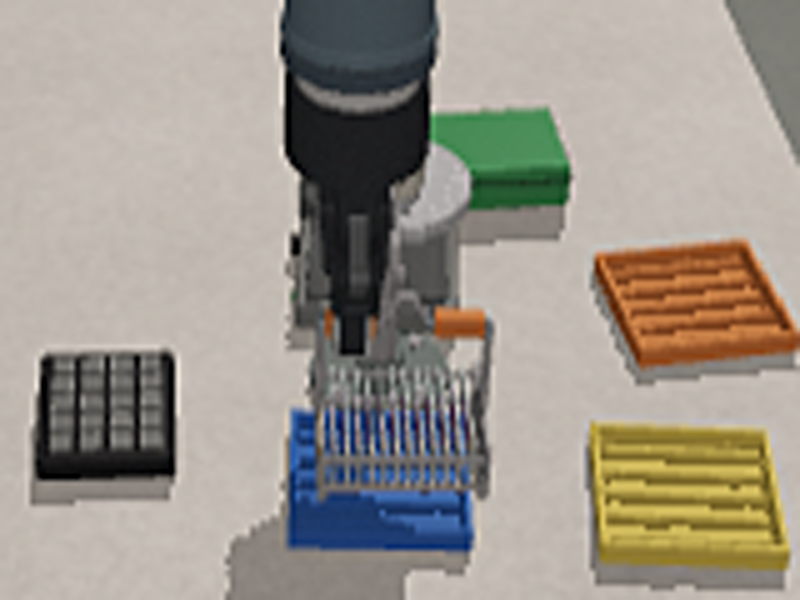

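The side view shows the rack level, with its peak at (405,300) as predicted and in line with the hook. Threading slowly.

servo_tool([
  [0, [0, 0, 0.02], [0, 0, 0]],
  [0, [0, 0, 0.045], [0, 0, 0]],
  [0, [0, 0, 0.07], [0, 0, 0]],
  [0, [0, 0, 0.095], [0, 0, 0]],
  [0, [0, 0, 0.12], [0, 0, 0]],
  [0, [0, 0, 0.14], [0, 0, 0]],
  [0, [0, 0, 0.16], [0, 0, 0]],
  [0, [0, 0, 0.17], [0, 0, 0]],
])

```text
time_s: 17.22
eef_pos: [567.7, -82.5, 186.4]
tool_rot: [0.707, -0.707, 0.016, -0.016]
force: [-0.0, -0.9, -3.6]
gripper_width: 10.4
```

servo_tool([
  [0, [0, 0, 0.02], [0, 0, 0]],
  [0, [0, 0, 0.04], [0, 0, 0]],
  [0, [0, 0, 0.055], [0, 0, 0]],
  [0, [0, 0, 0.065], [0, 0, 0]],
  [0, [0, 0, 0.065], [0, 0, 0]],
  [0, [0, 0, 0.065], [0, 0, 0]],
  [0, [0, 0, 0.065], [0, 0, 0]],
  [0, [0, 0, 0.065], [0, 0, 0]],
])

```text
time_s: 17.88
eef_pos: [568.7, -64.5, 186.4]
tool_rot: [-0.707, 0.707, -0.017, 0.017]
force: [-0.8, -0.5, -2.7]
gripper_width: 11.0
```

```bash
python3 - <<'E'
from h import *
plan((567.8,-64,152),87.3)
im,c=snap('wrist','w8'); im2,c2=snap('side','side3')
b=cv2.resize(im[200:384,150:390],(480,368),interpolation=cv2.INTER_CUBIC)
p=np.array(proj(c2,(598,-65,162))).astype(int); print(p)
d=cv2.resize(im2[p[1]-23:p[1]+23,p[0]-20:p[0]+20],(320,368),interpolation=cv2.INTER_CUBIC)
cv2.imwrite('pics/c8.png',np.hstack([b,d])[:,:,::-1])
E
```

```text
t 17.88 at [568.7 -64.5 186.4] jaw 87.3 tooly [-0. -0. -1.] w 11.0 F [-0.8 -0.5 -2.7] M [-0.07  0.11  0.  ] j6 -1.83
toolx [ 0.999 -0.048 -0.   ] shift [-0.003   0.1146  0.0015] turn [ 0.    -0.001 -0.   ]
[282 196]
```

View pics/c8.png

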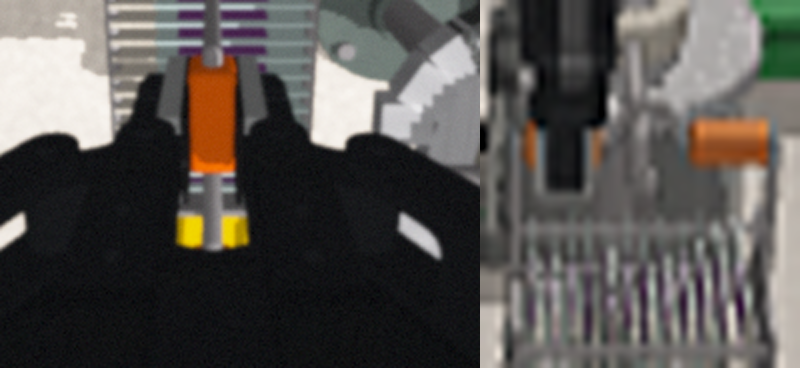

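The hook bar at (640,160) passes between the sleeves, whose midpoint is at x≈646, so it is inside the peak. Lowering to just above contact.

servo_tool([
  [0, [-0.002, 0.01, 0], [0, 0, 0]],
  [0, [-0.003, 0.025, 0], [0, 0, 0]],
  [0, [-0.003, 0.04, 0], [0, 0, 0]],
  [0, [-0.003, 0.055, 0], [0, 0, 0]],
  [0, [-0.003, 0.07, 0], [0, 0, 0]],
  [0, [-0.003, 0.085, 0], [0, 0, 0]],
  [0, [-0.003, 0.095, 0], [0, 0, 0]],
  [0, [-0.003, 0.1, 0], [0, 0, 0]],
])

```text
time_s: 18.65
eef_pos: [567.5, -64.1, 155.6]
tool_rot: [0.707, -0.707, 0.017, -0.016]
force: [-0.0, -0.0, -3.1]
gripper_width: 10.9
```

servo_tool([
  [0, [0, 0.003, 0], [0, 0, 0]],
  [0, [0, 0.006, 0], [0, 0, 0]],
  [0, [0, 0.009, 0], [0, 0, 0]],
  [0, [0, 0.012, 0], [0, 0, 0]],
  [0, [0, 0.015, 0], [0, 0, 0]],
  [0, [0, 0.015, 0], [0, 0, 0]],
  [0, [0, 0.015, 0], [0, 0, 0]],
  [0, [0, 0.015, 0], [0, 0, 0]],
])

```text
time_s: 19.32
eef_pos: [567.8, -64.2, 152.0]
tool_rot: [-0.707, 0.707, -0.017, 0.017]
force: [-0.1, -0.1, -3.9]
gripper_width: 10.8
```

servo_tool([
  [0, [0, 0.002, 0], [0, 0, 0]],
  [0, [0, 0.004, 0], [0, 0, 0]],
  [0, [0, 0.005, 0], [0, 0, 0]],
  [0, [0, 0.005, 0], [0, 0, 0]],
  [0, [0, 0.005, 0], [0, 0, 0]],
  [0, [0, 0.005, 0], [0, 0, 0]],
  [0, [0, 0.005, 0], [0, 0, 0]],
  [0, [0, 0.005, 0], [0, 0, 0]],
])

```text
time_s: 19.98
eef_pos: [567.9, -64.2, 150.5]
tool_rot: [-0.707, 0.707, -0.017, 0.017]
force: [-0.4, 0.5, -1.6]
gripper_width: 10.7
```

servo_tool([
  [0, [0, 0.001, 0], [0, 0, 0]],
  [0, [0, 0.002, 0], [0, 0, 0]],
  [0, [0, 0.003, 0], [0, 0, 0]],
  [0, [0, 0.003, 0], [0, 0, 0]],
  [0, [0, 0.003, 0], [0, 0, 0]],
  [0, [0, 0.003, 0], [0, 0, 0]],
  [0, [0, 0.003, 0], [0, 0, 0]],
  [0, [0, 0.003, 0], [0, 0, 0]],
])

```text
time_s: 20.65
eef_pos: [568.1, -64.2, 149.9]
tool_rot: [-0.707, 0.707, -0.016, 0.017]
force: [-0.9, 0.9, 3.3]
gripper_width: 10.3
```

```bash
python3 -c "
from h import *
plan((567.8,-64,152),87.3)"
```

```text
t 20.65 at [568.1 -64.2 149.9] jaw 87.3 tooly [ 0.001 -0.    -1.   ] w 10.3 F [-0.9  0.9  3.3] M [-0.03 -0.06  0.03] j6 -1.83
toolx [ 0.999 -0.047  0.001] shift [-0.001  -0.007   0.0008] turn [ 0.    -0.     0.002]
```

Contact: the wrist force went from -3.5 to +3.3 N, so the hook carries the rack. Easing the grip, then opening only part way because the ring is close.

servo_tool([
  [0, [0, 0, 0], [0, 0, 0]],
  [0, [0, -0.001, 0], [0, 0, 0]],
  [0, [0, -0.001, 0], [0, 0, 0]],
  [0.12, [0, -0.001, 0], [0, 0, 0]],
  [0.13, [0, -0.001, 0], [0, 0, 0]],
  [0.14, [0, -0.001, 0], [0, 0, 0]],
  [0.15, [0, -0.001, 0], [0, 0, 0]],
  [0.16, [0, -0.001, 0], [0, 0, 0]],
], grip_force=20)

```text
time_s: 21.32
eef_pos: [567.1, -64.0, 149.1]
tool_rot: [0.707, -0.707, 0.017, -0.016]
force: [0.3, 0.3, 0.3]
gripper_width: 13.8
```

servo_tool([
  [0.17, [0, 0, 0], [0, 0, 0]],
  [0.19, [0, 0, 0], [0, 0, 0]],
  [0.22, [0, 0, 0], [0, 0, 0]],
  [0.26, [0, 0, 0], [0, 0, 0]],
  [0.3, [0, 0, 0], [0, 0, 0]],
  [0.34, [0, 0, 0], [0, 0, 0]],
  [0.36, [0, 0, 0], [0, 0, 0]],
  [0.36, [0, 0, 0], [0, 0, 0]],
])

```text
time_s: 21.98
eef_pos: [567.8, -64.2, 149.8]
tool_rot: [-0.707, 0.707, -0.017, 0.017]
force: [-0.1, -0.1, -0.4]
gripper_width: 30.8
```

```bash
python3 - <<'E'
from h import *
plan((567.8,-64,300),87.3)
for n in('side','wrist'):
    im,c=snap(n,n+'9'); hsv=cv2.cvtColor(im,cv2.COLOR_RGB2HSV); m=cv2.inRange(hsv,(5,150,80),(16,255,255))
    k,l,st,ce=cv2.connectedComponentsWithStats(m)
    for i in range(1,k):
        if st[i,4]>12: print(n,ce[i].round(1),st[i])
c=ld('side9')
for sx in(-30,30): print(proj(c,np.array([597.5,-65.4,147.5])+sx*np.array([.9989,-.047,0])))
E
```

```text
t 21.98 at [567.8 -64.2 149.8] jaw 87.3 tooly [ 0. -0. -1.] w 30.8 F [-0.1 -0.1 -0.4] M [-0.02 -0.04 -0.06] j6 -1.83
toolx [ 0.999 -0.047  0.   ] shift [ 0.000e+00 -5.005e-01  5.000e-04] turn [ 0. -0.  0.]
side [  8.8 136.4] [  0 111  25  49 587]
side [341.5 201.4] [322 190  41  25 726]
side [291.8 200.1] [288 198   9   5  43]
side [328.2 291.4] [318 282  22  15 143]
side [326.3 305.5] [321 304  13   3  15]
wrist [255.9 258.5] [ 244  229   24   58 1274]
wrist [ 60.7 296.9] [ 46 286  24  30 149]
wrist [ 20.3 326.7] [   0  309   45   39 1073]
wrist [361.3 359.2] [358 357   7   7  24]
[271.50390482 200.55443597]
[291.88323922 200.43042277]
```

Released; the far sleeve is at (291.8,200.1) against (291.9,200.4) predicted. Withdrawing straight up.

servo_tool([
  [0.36, [0, -0.01, 0], [0, 0, 0]],
  [0.36, [0, -0.03, 0], [0, 0, 0]],
  [0.36, [0, -0.07, 0], [0, 0, 0]],
  [0.36, [0, -0.13, 0], [0, 0, 0]],
  [0.36, [0, -0.2, 0], [0, 0, 0]],
  [0.36, [0, -0.29, 0], [0, 0, 0]],
  [0.36, [0, -0.38, 0], [0, 0, 0]],
  [0.36, [0, -0.46, 0], [0, 0, 0]],
])

```text
time_s: 22.75
eef_pos: [567.8, -64.1, 290.3]
tool_rot: [-0.707, 0.707, -0.016, 0.017]
force: [0.6, 0.1, -0.0]
gripper_width: 30.7
```

servo_tool([
  [0.36, [-0.05, -0.05, 0], [0, 0, 0]],
  [0.36, [-0.12, -0.1, 0], [0, 0, 0]],
  [0.36, [-0.2, -0.13, 0], [0, 0, 0]],
  [0.36, [-0.3, -0.13, 0], [0, 0, 0]],
  [0.36, [-0.4, -0.13, 0], [0, 0, 0]],
  [0.36, [-0.48, -0.13, 0], [0, 0, 0]],
  [0.36, [-0.53, -0.13, 0], [0, 0, 0]],
  [0.36, [-0.53, -0.13, 0], [0, 0, 0]],
])

```text
time_s: 23.42
eef_pos: [406.5, -56.1, 327.9]
tool_rot: [-0.707, 0.707, -0.017, 0.017]
force: [0.6, -0.0, 0.2]
gripper_width: 30.7
```

```bash
python3 - <<'E'
from h import *
plan((567.8,-64,300),87.3)
def bl(n,im,lo,hi,a):
    m=cv2.inRange(cv2.cvtColor(im,cv2.COLOR_RGB2HSV),lo,hi);k,l,st,ce=cv2.connectedComponentsWithStats(m)
    return [ (ce[i].round(2)).tolist() for i in range(1,k) if st[i,4]>a]
im,c=snap('side','s10'); print(bl('s',im,(5,150,80),(16,255,255),25))
for sx in(-30,30): print(proj(c,np.array([597.5,-65.4,147.5])+sx*np.array([.9989,-.047,0])))
for k in range(20): camera('top')
im,c=snap('side','s11'); print(bl('s',im,(5,150,80),(16,255,255),25))
d=cv2.resize(im[140:260,200:360],(800,600),interpolation=cv2.INTER_CUBIC); cv2.imwrite('pics/s11b.png',d[:,:,::-1])
t0=cv2.imread('pics/top0.png')[:,:,::-1]; t1=camera('top')
for nm,lo,hi in(('green',(50,100,30),(75,255,255)),('blue',(108,120,40),(125,255,255)),('red',(0,170,90),(4,255,255))): print(nm,bl('',np.ascontiguousarray(t0),lo,hi,28),bl('',t1,lo,hi,28))
E
```

```text
t 23.42 at [406.5 -56.1 327.9] jaw 87.3 tooly [ 0.001 -0.001 -1.   ] w 30.7 F [ 0.6 -0.   0.2] M [ 0.01 -0.05  0.  ] j6 -1.93
toolx [ 0.999 -0.048  0.001] shift [ 0.5383  0.0934 -0.0006] turn [ 0.001 -0.001  0.001]
[[7.06, 136.77], [341.51, 201.42], [271.31, 200.36], [291.84, 200.09], [329.06, 291.75]]
[271.50390482 200.55443597]
[291.88323922 200.43042277]
[[6.98, 137.35], [341.51, 201.42], [271.31, 200.36], [291.84, 200.09], [328.89, 291.7]]
green [[162.28, 137.87]] [[162.29, 137.87]]
blue [[474.4, 157.47], [268.69, 170.89], [354.19, 211.52]] [[474.49, 157.55], [354.02, 211.58]]
red [[232.42, 166.58], [350.17, 310.03], [129.86, 317.76]] [[216.92, 151.05], [350.34, 309.94], [129.81, 317.73]]
```

View pics/s11b.png

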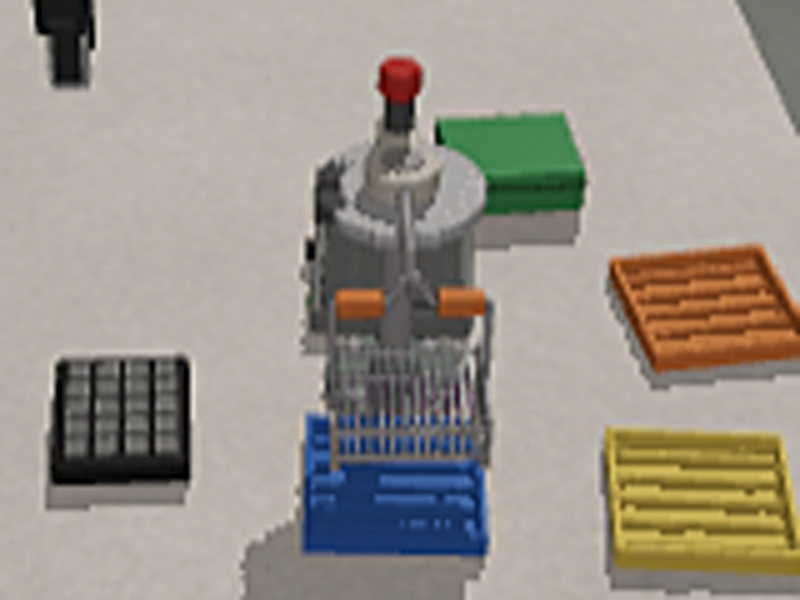

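The rack hangs level: sleeves at (360,303) and (463,301), as predicted, and unchanged over a second. The knob is home at (400,78), the hook is over the blue tray, and the other things are unmoved. Handing in.

```bash
python3 -c "
from h import *
print(sign_off())"
```

```text
the job is handed in; nothing more can be done
None
```

The rack is hanging on the locked hook over the blue drip tray. I handed the job in at about 24.5 s of the 72 s allowed, and `sign_off` gave no verdict.

**What I did**
- I pulled the red knob up 13 mm until it clicked and swung the hook about 88° clockwise to the tray side.
- The pin dropped past the 9 mm stop on the first feel, so I pushed the knob home.
- I then took the rack by its near sleeve, threaded it over the hook tip and lowered it until the hook carried the weight. I released it and withdrew.

**Last checks**
- **Lock:** the knob sat at the same height as when parked (209.8 against 210.0 mm). Commanding 3.9 mm sideways moved it only 1.2 mm at 11 N, which fits the stated play.
- **Rack:** both sleeves were within 0.4 px of the predicted hanging position in the side view. They did not change over a further second, so the rack is level and still.
- **Other things:** the slide box and cell counter are in the same place in the top view as at the start, to within 0.2 px. I checked the keypad only by eye, and I did not check the jar after the move.

No check failed. In the last top view the blue tray was no longer picked out as its own blob, which I put down to the rack hanging above it; the last side view shows it still in its place.

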